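Unscrew the hold-down cap of a vegetable slicer whose thread hand is unknown

TASK

The slicer's disc must come off for washing, and for that its ribbed black hold-down cap, in the middle of the disc, has to come off first. Nobody remembers whether this machine has a left-hand or a right-hand thread: grip the cap gently, feel without forcing which way it gives, unscrew it that way until it stops turning, then lift it straight off and finish while still holding it in the gripper, upright above its spindle with its lower rim at least 6 cm higher than where it sat. The thin plastic cracks if it is squeezed or forced hard; do not knock the machine, and leave everything round it where it stands.

Things in the scene. Friction and masses are not known exactly. Their poses are not given: they have to be found in the camera images.
- cap: round ribbed black plastic hold-down cap, 48 mm across, 38 mm high, about 40 g, on the hub in the middle of the slicing disc; a grey bar on its flat top runs from the centre along the cap's +x. Origin: centre of its lower rim, z up along the screw axis. Cracks if the two fingers together press with more than 130 N (65 N each), or if it is forced against the slicer with more than 120 N
- cap_grip (a point): point on the cap's axis 22 mm above its rim, a good height for the TCP to grip the side. The hand of the hidden thread cannot be seen. The wrong way the cap gives at most 13 degrees and stops hard; the right way it turns about 65 to 72 degrees while the thread raises it 3 mm, up to an end stop; from about 52 degrees to that stop it is free to be lifted straight up
- spindle_seat (a point): the point on the spindle axis at the top of the disc's black hub, 120 mm above the worktop, where the centre of the cap's rim rests at the start; z up. The grey threaded spindle inside the cap stands 25 mm above it
- slicer: compact vegetable slicer, fixed by suction feet: white motor base 170 x 160 x 60 mm with a dial on its front (-x), clear bowl 173 mm across, rim 118 mm above the worktop, black handle on its left (+y); in it a level steel slicing disc 150 mm across, 112 mm above the worktop, which does not turn. Origin: centre of the underside, z up. At the start the cap's x is within 3 degrees of the slicer's x
- cover: the slicer's clear cover with feed chute and white pusher, put aside: 172 mm across, 113 mm high; origin at the centre of its underside; leave alone
- lemon: lemon, 71 x 53 x 51 mm; origin at its underside; leave alone
- salt_shaker: small salt shaker, 44 mm across, 90 mm high; origin at its underside; leave alone
- tumbler: clear glass tumbler, 81 mm across, 92 mm high; origin at its underside; leave alone
- tea_spoon: steel teaspoon lying flat, 138 mm long; origin at its underside; leave alone
- spice_tin: round low tin, 62 mm across, 35 mm high; origin at its underside; leave alone
There are look-alikes about, which are no part of the job. What is shaped like the cap but orange is not meant.

How it is judged:
On the way:
1. the cap has been unscrewed: turned by more than 43 degrees from its tight position while still low on the spindle (angle between the x axis of cap and the x axis of slicer, either way round above 0.75 rad and z of cap in the frame of spindle_seat below 0.012 m), for 0.1 s.
At the end, for the whole second after the job is handed in: The cap is held by the fingers, at rest and upright within 0.25 rad, touching no part of the slicer, its rim more than 55 mm above the seat and its axis within 60 mm of the spindle's; all bystanders within 20 mm of their starts (z of cap in the frame of spindle_seat above 0.055 m and horizontal distance between cap and spindle_seat below 0.06 m and angle between cap's own z axis and vertical below 0.25 rad and linear speed of cap below 0.03 m/s and contact force between the fingers and cap above 2 N and contact force between cap and slicer below 0.1 N and distance of each of cover, lemon, salt_shaker, tumbler, tea_spoon, spice_tin from where it was at the start of the episode below 0.02 m); the arm keeps its last pose, push and grip.
It fails at once if the cap squeezed by the fingers with more than 130 N in all (both fingers together) (contact force between the fingers and cap above 130 N).
It fails at once if the cap forced or pressed against the slicer with more than 120 N (contact force between cap and slicer above 120 N).
It fails at once if the slicer (bowl, disc, base) struck with more than 25 N (contact force between any of the arm, the fingers and slicer above 25 N).
It fails at once if a bystander moved by more than 2 cm (distance of any of cover, lemon, salt_shaker, tumbler, tea_spoon, spice_tin from where it was at the start of the episode above 0.02 m).
It also fails if it takes over 51 s, if anything falls off the work surface, if the arm or the gripper's body presses on something with over 40 N, if the wrist force passes 120 N, or if a joint passes its speed limit or range.

ROBOT

A 7-joint arm with a two-finger parallel gripper is mounted at the origin on a cart in front of the work surface, level with it; the furniture and walls round the work are solid. World frame = base frame: x ahead of the robot, y to its left, z up, the work surface at z = 0. Lengths are in m, angles in rad, forces in N, time in s.
With the tool pointing down it reaches from about 0.4 to 0.85 m from the base axis. Payload 10.4 kg.
Tool frame: the origin (TCP) lies between the finger pads, 19 mm behind the fingertips; this is the grasp point; z points along the fingers, y is the line along which they close (so a half turn about z gives the same grasp; the last joint's range is limited). The gripper opens to 85 mm and grips with 20 to 120 N. Pads are 22 mm wide; open, the fingers measure 114 mm over their backs; the gripper's body (76 mm by 85 mm) begins 54 mm behind the grasp point. The pads swing forward as they close: fully open they stand 13 mm farther back than shut.
Start: joints at [1.304, 0.332, -0.065, 1.46, 0.022, 1.35, -0.088], TCP at [0.151, -0.607, 0.25] pointing down, gripper open.
Joint ranges: [-2.6, 2.6], [-0.5, 2.12], [-1.47, 1.34], [0.16, 2.42], [-1.27, 4.41], [0.06, 2.06], [-2.6, 2.6]. Speed limits (rad/s): [2.22, 2.22, 2.79, 2.79, 3.14, 3.14, 3.14].

INTERFACE

Orientations are given as a unit quaternion [x, y, z, w].
In Python, from workcell import get_obs, camera, camera_params, hand_in gives the robot as it stands.
- The arm moves only by the tool carry_out, never from a script. Its argument "commands" is a list that holds one entry, the list of rows, each a list of 6 numbers: the shift along the tool's x, y, z in units of 40 mm (1.0 is 40 mm), then the turn, a rotation vector about the tool's x, y, z in units of 6 degrees (1.0 is 6 degrees). In form: [[[x, y, z, ax, ay, az], ...]]. A call has 1 to 20 rows; each row shifts and turns the commanded pose from where the row before left it, along the tool's axes as they then stand; what a row does not reach is not made up. A row lasts 1/12 s, in which the tool goes at most 41.7 mm and 7.16 degrees, less where a joint would pass 70% of its speed; a pose out of reach is approached as far as the arm can. A call is refused whole if a number of a shift passes 1 or a number of a turn 1, either way. A call with a gripper value outside its range is refused whole. "hand" is the closure, from -1 (fully open) to 1 (shut), set as the call begins (left out, the last holds). The fingers move at their own pace and stop on an object; "force" is the grip in N (left out, the last holds). Time passes only in rows, so rows that do not move let the fingers close. It gives the time, the measured TCP pose, the force, the opening and the grip force at its end, in the units of the state.
- get_obs(): the state, without advancing time (a new reading comes with each control period).
- camera(name): name is "scene" or "top"; returns the picture (480x640x3 uint8, red, green, blue); there is no depth.
- camera_params(name): a dict with "mtx" (3x3 intrinsics, pixels), "k1" (the pictures are not rectified: a ray, as slopes to the right and down, at radius r is drawn at 1 + k1 r^2 times it, then the intrinsics apply), "R" (3x3) and "t" (3): a world point X has camera coordinates R X + t. Camera axes: x right, y down, z forward; pixel columns grow to the right and rows downward; lengths in m; the calibration is good to about 2 mm. A picture is of the moment at which its call begins. camera_params takes no time and is no camera call.
- hand_in(): hands the job in; it is judged then, once.
The state is a dict: "clock": time; "joint_pos": joint angles; "joint_velocities": joint speeds; "tau": joint torques, N m; "position": TCP position; "ee_rot": TCP orientation; "ft_force": force on the tool from outside, world axes, zero at the start; "torque": the same for the moment, N m; "grip_width": opening from 0.0 (shut) to 1.0 (fully open); "grasp_force": force on a finger pad.
Only numpy, scipy, OpenCV 4.12 (cv2) and the standard library are available. Lean on these libraries where they do the work, as an engineer would, in place of code of your own. Each camera call takes 0.05 s, during which the arm holds its last target. There are 200 camera calls.

## Working session

There is one attempt and no reset: what is moved stays moved. The work goes in short steps, Python scripts to look and compute and a tool call to move; the robot and the scene stay as the last step left them, time stands still between calls to the robot, and variables do not carry over. Pictures are saved under pics/ and viewed, at most 10 in all, crops included, and the job is handed in when it is done.

Besides the shell and the picture viewer there is one more tool, called after ">>>" by a JSON object that holds its "fn" and its "kwargs", one argument or row to a line. carry_out: Moves the arm, as the interface text tells. Its arguments: {"type":"object","properties":{"commands":{"type":"array"},"hand":{"type":"number"},"force":{"type":"number"}},"required":["commands"]}

```bash
mkdir -p pics
python3 - <<'E'
from workcell import *
import cv2
for n in("scene","top"):
    cv2.imwrite(f"pics/{n}0.png",camera(n)[:,:,::-1]); p=camera_params(n); print(n,p)
o=get_obs();print(o)
E
```

```text
scene {'mtx': array([[557.3738214 ,   0.        , 315.71240152],
       [  0.        , 557.3738214 , 254.0908478 ],
       [  0.        ,   0.        ,   1.        ]]), 'k1': -0.029519546893916428, 'R': array([[-0.67044495, -0.74187496,  0.01118559],
       [-0.64371757,  0.57410941, -0.5059902 ],
       [ 0.3689597 , -0.34643893, -0.8624667 ]]), 't': array([0.41354793, 0.41632012, 1.26711207])}
top {'mtx': array([[474.41329367,   0.        , 316.92821732],
       [  0.        , 474.41329367, 242.33064786],
       [  0.        ,   0.        ,   1.        ]]), 'k1': -0.12862919339141424, 'R': array([[ 0.36577503, -0.93060475, -0.01354332],
       [-0.77465024, -0.29634672, -0.55865519],
       [ 0.51587366,  0.21483345, -0.82928943]]), 't': array([-0.20041704,  0.54343819,  1.26225942])}
{'clock': 0.1, 'joint_pos': array([ 1.30440225,  0.33278857, -0.06472016,  1.46087645,  0.02159289,
        1.34986686, -0.08846364]), 'joint_velocities': array([-2.79986044e-04,  6.49979879e-05, -4.47953521e-04, -3.38606567e-03,
       -5.94528946e-04,  1.26293529e-03,  1.70944841e-04]), 'tau': array([ 1.28230338e-03, -6.26747203e+01,  4.93925647e-02, -3.92434001e+01,
        1.63773500e-02,  6.93977578e-03,  1.12602002e-04]), 'position': array([ 0.15080367, -0.60621382,  0.24929894]), 'ee_rot': array([ 9.92575091e-01,  1.21631827e-01, -9.67104253e-05, -6.14466107e-04]), 'ft_force': array([-0.0235497 , -0.47199549,  0.5445489 ]), 'torque': array([0.05142785, 0.02992416, 0.02465197]), 'grasp_force': 0.0, 'grip_width': 1.0011039702536326}
```

View pics/scene0.png

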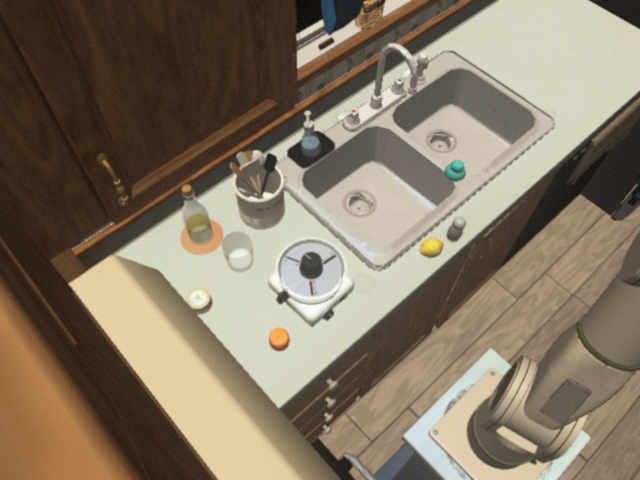

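View pics/top0.png

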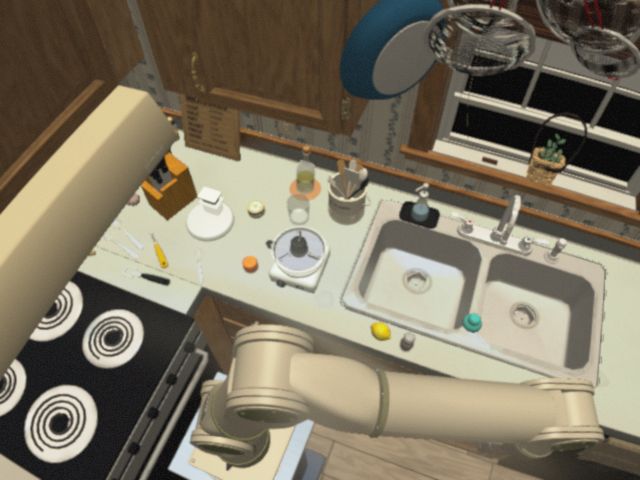

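The scene picture shows the black cap at (311,265), in the middle of the disc. In the top picture it is at (298,244).

Things that could be taken for it:
- The orange look-alike, at scene (279,339) / top (250,264).
- The teal sink object, at scene (456,170).
- The salt shaker, at scene (457,228).
- The tin, at scene (199,299).

By the description I choose the black one on the disc, and I'll check it in a close crop.

```bash
cat > h.py <<'E'
import numpy as np,cv2
from workcell import *
def ray(n,uv):
    p=camera_params(n);K=p['mtx'];d=np.array([p['k1'],0,0,0,0.])
    # model: forward distort = 1+k1 r^2
    a=cv2.undistortPoints(np.array([[uv]],float),K,d)[0,0]
    v=p['R'].T@np.array([a[0],a[1],1]);c=-p['R'].T@p['t'];return c,v/np.linalg.norm(v)
def onz(n,uv,z):
    c,v=ray(n,uv);return c+v*(z-c[2])/v[2]
def proj(n,X):
    p=camera_params(n);d=np.array([p['k1'],0,0,0,0.])
    return cv2.projectPoints(np.atleast_2d(np.array(X,float)),cv2.Rodrigues(p['R'])[0],p['t'],p['mtx'],d)[0][:,0]
E
python3 - <<'E'
from h import *
a=cv2.imread("pics/scene0.png")[225:325,255:365]; b=cv2.imread("pics/top0.png")[205:305,245:355]
im=np.hstack([cv2.resize(x,None,fx=3.6,fy=3.6,interpolation=cv2.INTER_CUBIC) for x in(a,b)])
cv2.imwrite("pics/c.png",im);print(im.shape)
print(onz("scene",(312,258),.158),onz("top",(298.5,238),.158))
for n,f in(("scene","scene0"),("top","top0")):
    g=cv2.imread(f"pics/{f}.png");m=(g.max(2)<60).astype(np.uint8)
    k,l,s,c=cv2.connectedComponentsWithStats(m)
    print([(s[i].tolist(),c[i].round(1).tolist()) for i in range(1,k) if 225<c[i][1]<290 and 280<c[i][0]<330 and s[i][4]>60])
E
```

```text
(360, 792, 3)
[0.56369331 0.06222561 0.158     ] [0.57790852 0.06978671 0.158     ]
[]
[]
```

View pics/c.png

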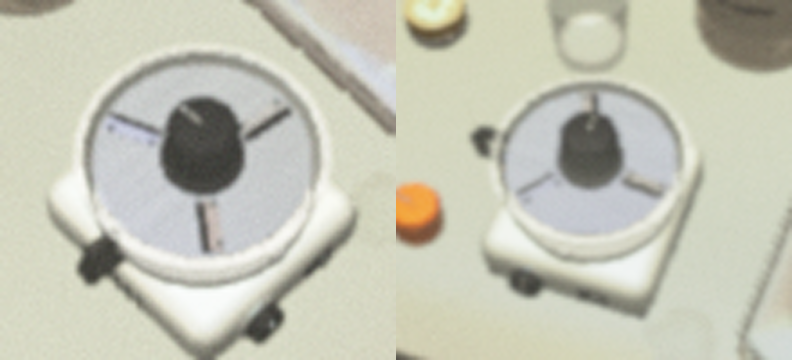

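The crop confirms it. The black ribbed cap with a grey bar on top sits in the middle of the disc, and the orange one stands apart at lower left. I'll fit the cap's cylinder silhouette in both views.

Run:
```python
from h import *
from scipy.optimize import minimize
th=np.linspace(0,2*np.pi,48)
def sil(n,x,y):
    P=np.array([[x+.024*np.cos(t),y+.024*np.sin(t),z] for z in(.120,.158) for t in th])
    m=np.zeros((480*4,640*4),np.uint8);h=cv2.convexHull(((proj(n,P)+.5)*4).astype(np.int32));cv2.fillConvexPoly(m,h,255)
    return cv2.resize(m,(640,480),interpolation=cv2.INTER_AREA)/255.
D={}
for n,c in(("scene",(311,265)),("top",(298,245))):
    g=cv2.imread(f"pics/{n}0.png",0).astype(float); w=np.zeros_like(g);w[c[1]-18:c[1]+18,c[0]-16:c[0]+16]=1
    D[n]=(g,w)
def cost(p,ns):
    s=0
    for n in ns:
        g,w=D[n];m=sil(n,*p);A=np.stack([m,1-m],-1)[w>0];v=np.clip(g[w>0],40,160)
        s+=np.sum((A@np.linalg.lstsq(A,v,rcond=None)[0]-v)**2)
    return s
for ns in(["scene"],["top"],["scene","top"]):
    r=minimize(cost,[.57,.065],args=(ns,),method="Nelder-Mead",options=dict(initial_simplex=[[.57,.065],[.58,.065],[.57,.075]],xatol=1e-4))
    print(ns,r.x.round(4),r.fun)
x,y=r.x
for n in D: print(n,proj(n,[[x,y,.158],[x+.02,y,.158],[x,y,.112]]).round(1).tolist())
# bar: points seen in crop
for uv in((255+183/3.6,225+106/3.6),(255+199/3.6,225+122/3.6)): print("bar s",onz("scene",uv,.158).round(4))
for uv in((245+(591-396)/3.6,205+112/3.6),(245+(589-396)/3.6,205+129/3.6)): print("bar t",onz("top",uv,.158).round(4))
print(proj("scene",[[.151,-.607,.25]]),proj("top",[[.151,-.607,.25]]))
```

```text
['scene'] [0.5581 0.0705] 205023.94832186057
['top'] [0.5617 0.0637] 62759.973462801354
['scene', 'top'] [0.5594 0.0688] 538278.8158974331
scene [[311.2, 260.8], [305.5, 255.3], [311.1, 270.2]]
top [[296.5, 242.8], [299.0, 237.7], [297.2, 251.1]]
bar s [0.5807 0.0666 0.158 ]
bar s [0.5646 0.0669 0.158 ]
bar t [0.5851 0.0706 0.158 ]
bar t [0.5684 0.0654 0.158 ]
[[636.16935181 188.83634586]] [[504.08692701 452.13797642]]
```

Run:
```python
from h import *
th=np.linspace(0,2*np.pi,60)
x,y=.561,.067
out=[]
for n,(u,v) in(("scene",(255,225)),("top",(245,205))):
    im=cv2.resize(cv2.imread(f"pics/{n}0.png")[v:v+100,u:u+110],None,fx=3.6,fy=3.6,interpolation=cv2.INTER_CUBIC)
    for r,z,c in((.0865,.118,(0,0,255)),(.075,.112,(0,160,0)),(.024,.120,(255,0,255)),(.024,.158,(0,255,255))):
        P=proj(n,np.stack([x+r*np.cos(th),y+r*np.sin(th),th*0+z],1)); P=((P-[u,v]+.5)*3.6)
        cv2.polylines(im,[P.astype(np.int32)],True,c,1)
    out.append(im)
cv2.imwrite("pics/o.png",np.hstack(out))
```

```text
(no output)
```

View pics/o.png

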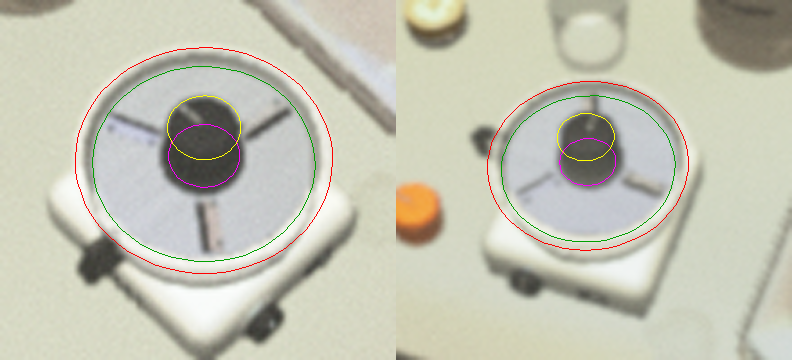

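The overlay shows the cap top fitting well in the scene view. In the top view it is about 1 px off. A black hub wider than the cap biased the first fit, so I'll refit with the hub included.

Run:
```python
from h import *
from scipy.optimize import minimize
th=np.linspace(0,2*np.pi,48,endpoint=False)
def cyl(n,x,y,r,z0,z1,m):
    P=np.array([[x+r*np.cos(t),y+r*np.sin(t),z] for z in(z0,z1) for t in th])
    h=cv2.convexHull(((proj(n,P)+.5)*8*16).astype(np.int32)-np.array(O[n])*128);cv2.fillConvexPoly(m,h,255,shift=4)
O={"scene":(255,225),"top":(245,205)}
def sil(n,x,y,rh):
    m=np.zeros((800,880),np.uint8);cyl(n,x,y,.024,.12,.158,m);cyl(n,x,y,rh,.112,.12,m)
    return cv2.GaussianBlur(cv2.resize(m,(110,100),interpolation=cv2.INTER_AREA)/255.,(0,0),.7)
D={}
for n,c in(("scene",(311,263)),("top",(298.5,243))):
    u,v=O[n];g=cv2.imread(f"pics/{n}0.png",0).astype(float)[v:v+100,u:u+110]
    Y,X=np.mgrid[:100,:110];w=np.hypot(X+u-c[0],Y+v-c[1])<18;D[n]=(np.clip(g,50,150),w)
def cost(p,ns):
    s=0
    for n in ns:
        g,w=D[n];m=sil(n,p[0],p[1],p[2]);A=np.stack([m,1-m],-1)[w];v=g[w]
        s+=np.abs(A@np.linalg.lstsq(A,v,rcond=None)[0]-v).sum()
    return s
for ns in(["scene"],["top"],["scene","top"]):
    r=minimize(cost,[.562,.066,.027],args=(ns,),method="Nelder-Mead",options=dict(initial_simplex=[[.562,.066,.027],[.57,.066,.027],[.562,.072,.027],[.562,.066,.03]],xatol=1e-4))
    print(ns,r.x.round(4),r.fun)
```

```text
['scene'] [0.5608 0.0684 0.0253] 6967.727519504988
['top'] [0.562  0.0644 0.0186] 2843.5380289660443
['scene', 'top'] [0.562  0.0673 0.0255] 12661.53304733779
```

Cap axis is about (0.562, 0.066), ±2 mm, and its reach of 0.566 m is fine. I'll swing round at the current height with the wrist following the arm. The first 20 rows are a check.

>>> {"fn": "carry_out", "kwargs": {
  "commands": [
    [[0.9,-0.06,0,0,0,-0.58],[0.9,-0.06,0,0,0,-0.58],[0.9,-0.06,0,0,0,-0.58],[0.9,-0.06,0,0,0,-0.58],[0.9,-0.06,0,0,0,-0.58],[0.9,-0.06,0,0,0,-0.58],[0.9,-0.06,0,0,0,-0.58],[0.9,-0.06,0,0,0,-0.58],[0.9,-0.06,0,0,0,-0.58],[0.9,-0.06,0,0,0,-0.58],[0.9,-0.06,0,0,0,-0.58],[0.9,-0.06,0,0,0,-0.58],[0.9,-0.06,0,0,0,-0.58],[0.9,-0.06,0,0,0,-0.58],[0.9,-0.06,0,0,0,-0.58],[0.9,-0.06,0,0,0,-0.58],[0.9,-0.06,0,0,0,-0.58],[0.9,-0.06,0,0,0,-0.58],[0,0,0,0,0,0],[0,0,0,0,0,0]]
  ],
  "hand": -1,
  "force": 20
}}

```text
clock: 1.77
position: [0.5697, -0.1493, 0.2499]
ee_rot: [0.783, 0.622, 0.0, -0.0]
ft_force: [-0.5, -1.0, -0.2]
grip_width: 1.004
grasp_force: 0.0
```

```bash
cat > s.py <<'E'
from h import *
from scipy.spatial.transform import Rotation as Ro
o=get_obs();R=Ro.from_quat(o['ee_rot']).as_matrix()
T=np.array([.562,.066,o['position'][2]])
print(o['clock'],o['position'].round(4),'j',o['joint_pos'].round(3),'f',o['ft_force'].round(2),o['torque'].round(2),'w',o['grip_width'],o['grasp_force'])
print('xdir',np.degrees(np.arctan2(R[1,0],R[0,0])).round(2),'zdir',R[:,2].round(4),'to go units',((R.T@(T-o['position']))/.04).round(3))
E
python3 s.py
```

```text
1.7667 [ 0.5697 -0.1493  0.2499] j [ 0.623  0.301 -0.543  1.538  0.157  1.347 -0.164] f [-0.51 -0.98 -0.18] [-0.03  0.04  0.05] w 1.0037789237410806 0.0
xdir 76.88 zdir [-2.e-04  7.e-04 -1.e+00] to go units [ 5.199e+00 -1.408e+00  4.000e-03]
```

>>> {"fn": "carry_out", "kwargs": {
  "commands": [
    [[0.87,-0.235,0,0,0,0],[0.87,-0.235,0,0,0,0],[0.87,-0.235,0,0,0,0],[0.87,-0.235,0,0,0,0],[0.87,-0.235,0,0,0,0],[0.85,-0.235,0,0,0,0],[0,0,0,0,0,0],[0,0,0,0,0,0]]
  ]
}}

```text
clock: 2.43
position: [0.5624, 0.0643, 0.2499]
ee_rot: [0.784, 0.621, -0.0, -0.0]
ft_force: [-0.7, -1.5, -0.9]
grip_width: 1.002
grasp_force: 0.0
```

```bash
python3 s.py
python3 - <<'E'
from h import *
out=[]
for n,(u,v) in(("scene",(255,200)),("top",(245,180))):
    g=camera(n)[:,:,::-1]
    out.append(cv2.resize(g[v:v+130,u:u+110],None,fx=3.6,fy=3.6,interpolation=cv2.INTER_CUBIC))
cv2.imwrite("pics/d.png",np.hstack(out))
E
```

```text
2.4333 [0.5624 0.0643 0.2499] j [ 0.366  0.268 -0.664  1.593  0.169  1.339 -0.551] f [-0.69 -1.48 -0.87] [ 0.01 -0.05 -0.03] w 1.001734676096314 0.0
xdir 76.73 zdir [-3.e-04 -0.e+00 -1.e+00] to go units [ 0.039 -0.018  0.   ]
```

View pics/d.png

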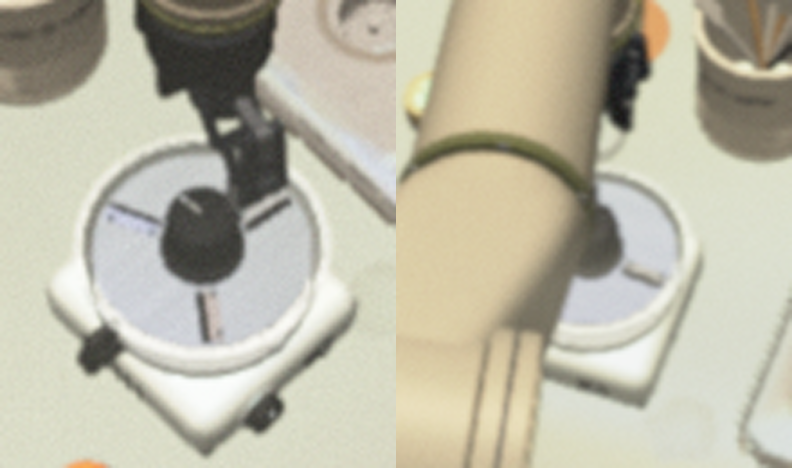

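Run:
```python
from h import *
from scipy.spatial.transform import Rotation as Ro
o=get_obs();R=Ro.from_quat(o['ee_rot']).as_matrix();p=o['position']
im=cv2.imread("pics/d.png")
for s,c in((1,(0,0,255)),(-1,(0,255,0))):
    P=[p+R@np.array([a,s*b,z]) for z in(.006,-.03) for a,b in((.011,.0425),(-.011,.0425),(-.011,.057),(.011,.057))]
    q=((proj("scene",P)-[255,200]+.5)*3.6).astype(np.int32);print(q.tolist())
    cv2.polylines(im,[q[:4]],True,c,1);cv2.polylines(im,[q[4:]],True,c,1)
cv2.imwrite("pics/e.png",im[:, :396].repeat(1,0))
```

```text
[[162, 97], [193, 84], [182, 67], [151, 80], [161, 65], [193, 51], [182, 34], [150, 48]]
[[227, 200], [258, 186], [270, 204], [238, 219], [228, 170], [260, 155], [272, 173], [239, 188]]
```

View pics/e.png

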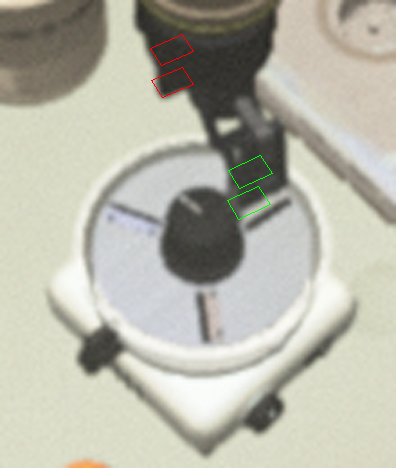

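The near finger matches its predicted place within a few px, and the far one is hidden behind the gripper body. I'm going down now: a fast part, then a slow part, to TCP z 0.143.

>>> {"fn": "carry_out", "kwargs": {
  "commands": [
    [[0.04,-0.02,0.3,0,0,0],[0,0,0.3,0,0,0],[0,0,0.3,0,0,0],[0,0,0.3,0,0,0],[0,0,0.3,0,0,0],[0,0,0.3,0,0,0],[0,0,0.2,0,0,0],[0,0,0.2,0,0,0],[0,0,0.2,0,0,0],[0,0,0.1,0,0,0],[0,0,0.1,0,0,0],[0,0,0.08,0,0,0],[0,0,0,0,0,0],[0,0,0,0,0,0]]
  ]
}}

```text
clock: 3.7
position: [0.5623, 0.065, 0.143]
ee_rot: [0.785, 0.62, 0.0, 0.0]
ft_force: [0.5, 0.5, -0.3]
grip_width: 1.002
grasp_force: 0.0
```

```bash
python3 s.py
```

```text
3.7 [0.5623 0.065  0.143 ] j [ 0.343  0.36  -0.645  1.723  0.236  1.137 -0.605] f [ 0.54  0.49 -0.34] [-0.    0.02  0.  ] w 1.0017701360907483 0.0
xdir 76.61 zdir [ 3.e-04 -1.e-04 -1.e+00] to go units [ 0.022 -0.013 -0.   ]
```

>>> {"fn": "carry_out", "kwargs": {
  "commands": [
    [[0,0,0,0,0,0],[0,0,0,0,0,0],[0,0,0,0,0,0],[0,0,0,0,0,0],[0,0,0,0,0,0],[0,0,0,0,0,0],[0,0,0,0,0,0],[0,0,0,0,0,0],[0,0,0,0,0,0],[0,0,0,0,0,0],[0,0,0,0,0,0],[0,0,0,0,0,0]]
  ],
  "hand": 1,
  "force": 20
}}

```text
clock: 4.7
position: [0.5629, 0.0649, 0.1434]
ee_rot: [0.785, 0.62, 0.001, 0.001]
ft_force: [5.1, -1.1, 4.9]
grip_width: 0.56
grasp_force: 21.1
```

```bash
python3 s.py
```

```text
4.7 [0.5629 0.0649 0.1434] j [ 0.343  0.36  -0.645  1.722  0.236  1.137 -0.605] f [ 5.1  -1.15  4.86] [-0.26 -1.24 -0.1 ] w 0.559722285045165 21.133350252639502
xdir 76.6 zdir [ 1.9e-03 -1.0e-04 -1.0e+00] to go units [ 0.021 -0.029 -0.   ]
```

The opening is 47.6 mm, so it holds the cap, and the grip is 21 N per pad. I'll trim the sideways load, then feel anticlockwise (seen from above) in small turns.

>>> {"fn": "carry_out", "kwargs": {
  "commands": [
    [[0,0.025,-0.01,0,0,0],[0,0,0,0,0,0],[0,0,0,0,0,-0.2],[0,0,0,0,0,-0.2],[0,0,0,0,0,-0.2],[0,0,0,0,0,-0.2],[0,0,0,0,0,-0.2],[0,0,0,0,0,0],[0,0,0,0,0,0]]
  ]
}}

```text
clock: 5.45
position: [0.5632, 0.0646, 0.1434]
ee_rot: [0.751, 0.66, -0.0, 0.0]
ft_force: [1.3, -1.5, 5.6]
grip_width: 0.559
grasp_force: 21.1
```

```bash
python3 s.py
```

```text
5.45 [0.5632 0.0646 0.1434] j [ 0.356  0.365 -0.661  1.719  0.244  1.141 -0.505] f [ 1.32 -1.51  5.61] [-0.28 -0.74 -0.05] w 0.5589685993888718 21.135006677359343
xdir 82.61 zdir [ 2.e-04 -2.e-04 -1.e+00] to go units [ 0.03  -0.035 -0.   ]
```

>>> {"fn": "carry_out", "kwargs": {
  "commands": [
    [[0,0,-0.005,0,0,-0.2],[0,0,0,0,0,-0.2],[0,0,0,0,0,-0.2],[0,0,0,0,0,-0.2],[0,0,0,0,0,-0.2],[0,0,0,0,0,0],[0,0,0,0,0,0]]
  ]
}}

```text
clock: 6.03
position: [0.5635, 0.0645, 0.1436]
ee_rot: [0.715, 0.699, 0.0, 0.0]
ft_force: [4.9, -1.6, 5.5]
grip_width: 0.555
grasp_force: 21.2
```

```bash
python3 s.py
```

```text
6.0333 [0.5635 0.0645 0.1436] j [ 0.37   0.369 -0.679  1.718  0.252  1.143 -0.405] f [ 4.85 -1.59  5.5 ] [-0.41 -1.02 -0.06] w 0.5550655389936218 21.211670078337193
xdir 88.66 zdir [ 7.e-04 -2.e-04 -1.e+00] to go units [ 0.035 -0.038 -0.   ]
```

It has turned 12° with almost no torque. I'll go past 13° carefully.

>>> {"fn": "carry_out", "kwargs": {
  "commands": [
    [[0,0.02,-0.005,0,0,-0.15],[0,0,0,0,0,-0.15],[0,0,0,0,0,-0.15],[0,0,0,0,0,-0.15],[0,0,0,0,0,0]]
  ]
}}

```text
clock: 6.45
position: [0.564, 0.0645, 0.1439]
ee_rot: [0.693, 0.721, -0.0, 0.0]
ft_force: [2.9, -2.3, 6.9]
grip_width: 0.56
grasp_force: 21.4
```

```bash
python3 s.py
```

```text
6.45 [0.564  0.0645 0.1439] j [ 0.378  0.373 -0.689  1.716  0.257  1.145 -0.344] f [ 2.87 -2.29  6.93] [-0.45 -0.48 -0.08] w 0.5601905575119294 21.35993605479598
xdir 92.31 zdir [ 1.e-04 -4.e-04 -1.e+00] to go units [ 0.04  -0.049 -0.   ]
```

>>> {"fn": "carry_out", "kwargs": {
  "commands": [
    [[0,0,-0.005,0,0,-0.2],[0,0,0,0,0,-0.2],[0,0,0,0,0,-0.2],[0,0,0,0,0,0]]
  ]
}}

```text
clock: 6.78
position: [0.5642, 0.0645, 0.1443]
ee_rot: [0.67, 0.743, 0.0, 0.0]
ft_force: [2.4, -1.9, 7.9]
grip_width: 0.56
grasp_force: 21.4
```

```bash
python3 s.py;  python3 - <<'E'
from h import *
u,v=280,225
g=camera("scene")[:,:,::-1]
a=cv2.imread("pics/scene0.png")
cv2.imwrite("pics/f.png",np.hstack([cv2.resize(x[v:v+60,u:u+60],None,fx=6,fy=6,interpolation=cv2.INTER_CUBIC) for x in (a,g)]))
E
```

```text
6.7833 [0.5642 0.0645 0.1443] j [ 0.386  0.375 -0.699  1.715  0.262  1.147 -0.285] f [ 2.37 -1.94  7.87] [-0.46 -0.55 -0.07] w 0.5600755287845756 21.392293120734394
xdir 95.93 zdir [ 5.e-04 -4.e-04 -1.e+00] to go units [ 0.042 -0.05  -0.   ]
```

View pics/f.png

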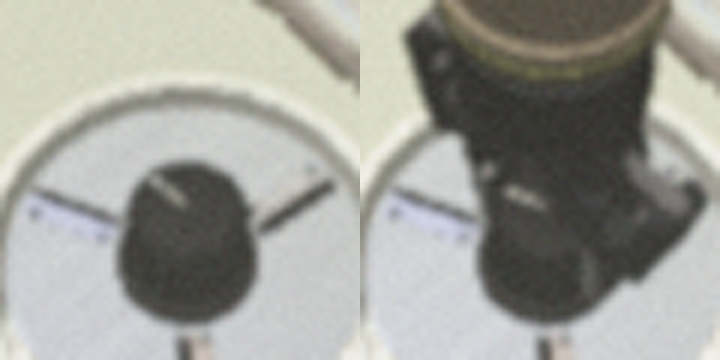

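The left half shows the cap before and the right half now. The grey bar (crop 505,190 to 543,205) has turned anticlockwise with the fingers, past 13°, with low torque. So it is a right-hand thread, and I keep going while following the rise.

>>> {"fn": "carry_out", "kwargs": {
  "commands": [
    [[0,0,-0.002,0,0,-0.25],[0,0,-0.002,0,0,-0.25],[0,0,-0.002,0,0,-0.25],[0,0,-0.002,0,0,-0.25],[0,0,-0.002,0,0,-0.25],[0,0,-0.002,0,0,-0.25],[0,0,-0.002,0,0,-0.25],[0,0,-0.002,0,0,-0.25],[0,0,-0.002,0,0,-0.25],[0,0,-0.002,0,0,-0.25],[0,0,-0.002,0,0,-0.25],[0,0,-0.002,0,0,-0.25],[0,0,-0.002,0,0,-0.25],[0,0,-0.002,0,0,-0.25],[0,0,-0.002,0,0,-0.25],[0,0,-0.002,0,0,-0.25],[0,0,-0.002,0,0,-0.25],[0,0,-0.002,0,0,-0.25],[0,0,0,0,0,0]]
  ]
}}

```text
clock: 8.42
position: [0.5645, 0.0649, 0.1459]
ee_rot: [0.477, 0.879, 0.0, 0.001]
ft_force: [4.2, -1.4, 8.4]
grip_width: 0.561
grasp_force: 21.4
```

```bash
python3 s.py
```

```text
8.4167 [0.5645 0.0649 0.1459] j [ 0.448  0.395 -0.781  1.71   0.3    1.159  0.16 ] f [ 4.19 -1.38  8.37] [-0.21 -0.91 -0.03] w 0.5613045758792163 21.357703185640275
xdir 122.97 zdir [ 1.4e-03  2.0e-04 -1.0e+00] to go units [ 0.058 -0.038 -0.   ]
```

>>> {"fn": "carry_out", "kwargs": {
  "commands": [
    [[0,0,-0.002,0,0,-0.25],[0,0,-0.002,0,0,-0.25],[0,0,-0.002,0,0,-0.25],[0,0,-0.002,0,0,-0.25],[0,0,-0.002,0,0,-0.25],[0,0,-0.002,0,0,-0.25],[0,0,-0.002,0,0,-0.25],[0,0,-0.002,0,0,-0.25],[0,0,0,0,0,0]]
  ]
}}

```text
clock: 9.17
position: [0.5648, 0.0649, 0.1462]
ee_rot: [0.383, 0.924, 0.001, 0.001]
ft_force: [6.3, -0.3, 2.8]
grip_width: 0.56
grasp_force: 21.0
```

```bash
python3 s.py
```

```text
9.1667 [0.5648 0.0649 0.1462] j [ 0.476  0.406 -0.817  1.708  0.319  1.164  0.356] f [ 6.3  -0.31  2.83] [-0.1  -1.65 -0.09] w 0.5599191049481175 21.014760858379304
xdir 134.96 zdir [ 2.e-03  5.e-04 -1.e+00] to go units [ 0.07  -0.029 -0.   ]
```

The fingers have turned 58°. Now slower, to the end stop.

>>> {"fn": "carry_out", "kwargs": {
  "commands": [
    [[0,0,-0.002,0,0,-0.2],[0,0,-0.002,0,0,-0.2],[0,0,-0.002,0,0,-0.2],[0,0,-0.002,0,0,-0.2],[0,0,-0.002,0,0,-0.2],[0,0,0,0,0,0]]
  ]
}}

```text
clock: 9.67
position: [0.5651, 0.0648, 0.1464]
ee_rot: [0.334, 0.942, 0.001, 0.001]
ft_force: [9.7, -0.6, -1.0]
grip_width: 0.561
grasp_force: 20.9
```

```bash
python3 s.py
```

```text
9.6667 [0.5651 0.0648 0.1464] j [ 0.49   0.412 -0.836  1.707  0.329  1.167  0.454] f [ 9.7  -0.55 -0.97] [-0.07 -2.33 -0.16] w 0.5605061633766938 20.934493420645595
xdir 140.94 zdir [ 2.6e-03  7.0e-04 -1.0e+00] to go units [ 0.079 -0.025 -0.   ]
```

>>> {"fn": "carry_out", "kwargs": {
  "commands": [
    [[0,0,-0.002,0,0,-0.15],[0,0,-0.002,0,0,-0.15],[0,0,-0.002,0,0,-0.15],[0,0,0,0,0,0]]
  ]
}}

```text
clock: 10.0
position: [0.5653, 0.0649, 0.1466]
ee_rot: [0.312, 0.95, 0.001, 0.001]
ft_force: [12.6, 0.5, -3.5]
grip_width: 0.559
grasp_force: 21.5
```

```bash
python3 s.py
```

```text
10.0 [0.5653 0.0649 0.1466] j [ 0.496  0.415 -0.844  1.706  0.334  1.168  0.497] f [12.62  0.46 -3.46] [-0.02 -2.68 -0.31] w 0.5588269494001146 21.542555708438158
xdir 143.6 zdir [ 0.003   0.0011 -1.    ] to go units [ 0.083 -0.026 -0.   ]
```

>>> {"fn": "carry_out", "kwargs": {
  "commands": [
    [[0,0,-0.002,0,0,-0.15],[0,0,-0.002,0,0,-0.15],[0,0,-0.002,0,0,-0.15],[0,0,0,0,0,0]]
  ]
}}

```text
clock: 10.33
position: [0.5652, 0.0652, 0.1468]
ee_rot: [0.29, 0.957, 0.001, 0.001]
ft_force: [12.1, 1.8, -3.6]
grip_width: 0.558
grasp_force: 23.0
```

```bash
python3 s.py;  python3 - <<'E'
from h import *
u,v=280,225
g=camera("scene")[:,:,::-1]
cv2.imwrite("pics/g.png",cv2.resize(g[v:v+60,u:u+60],None,fx=6,fy=6,interpolation=cv2.INTER_CUBIC))
E
```

```text
10.3333 [0.5652 0.0652 0.1468] j [ 0.502  0.418 -0.853  1.706  0.338  1.17   0.541] f [12.15  1.83 -3.58] [ 0.27 -2.6  -0.47] w 0.5576964029222906 23.012697673402727
xdir 146.3 zdir [ 0.0029  0.0016 -1.    ] to go units [ 0.079 -0.028 -0.   ]
```

View pics/g.png

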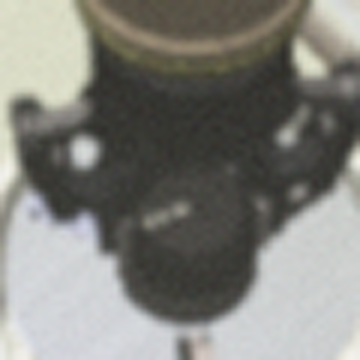

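Torque about the axis rises steadily (0.16, 0.31, 0.47 N·m), so the end stop is reached at about 69°. The bar at crop (145,220) to (188,208) shows the cap turned with the fingers. I'll back off slightly, relieve the sideways load, firm the grip a little and start lifting.

>>> {"fn": "carry_out", "kwargs": {
  "commands": [
    [[-0.04,0.03,0,0,0,0.2],[0,0,0,0,0,0.2],[0,0,0,0,0,0],[0,0,0,0,0,0]]
  ],
  "force": 28
}}

```text
clock: 10.72
position: [0.5657, 0.0655, 0.1465]
ee_rot: [0.31, 0.951, 0.0, -0.0]
ft_force: [4.4, 2.5, 0.2]
grip_width: 0.559
grasp_force: 29.2
```

```bash
python3 s.py
```

```text
10.7167 [0.5657 0.0655 0.1465] j [ 0.493  0.419 -0.844  1.702  0.335  1.173  0.5  ] f [4.37 2.55 0.17] [ 0.53 -1.01 -0.08] w 0.5588567200479929 29.245779225602746
xdir 143.88 zdir [-3.e-04  6.e-04 -1.e+00] to go units [ 0.082 -0.044  0.   ]
```

>>> {"fn": "carry_out", "kwargs": {
  "commands": [
    [[0,0,-0.04,0,0,0],[0,0,-0.04,0,0,0],[0,0,-0.04,0,0,0],[0,0,0,0,0,0]]
  ]
}}

```text
clock: 11.05
position: [0.5655, 0.0651, 0.1512]
ee_rot: [0.31, 0.951, 0.0, -0.0]
ft_force: [2.9, 0.8, 2.4]
grip_width: 0.555
grasp_force: 30.9
```

```bash
python3 s.py
```

```text
11.05 [0.5655 0.0651 0.1512] j [ 0.496  0.414 -0.846  1.698  0.331  1.181  0.504] f [2.94 0.77 2.42] [ 0.38 -0.68 -0.12] w 0.5554088060912141 30.857274010777473
xdir 143.87 zdir [-7.e-04  3.e-04 -1.e+00] to go units [ 0.084 -0.035  0.   ]
```

It lifts freely. Straight up now.

>>> {"fn": "carry_out", "kwargs": {
  "commands": [
    [[0,0,-0.05,0,0,0],[0,0,-0.1,0,0,0],[0,0,-0.1,0,0,0],[0,0,-0.1,0,0,0],[0,0,-0.15,0,0,0],[0,0,-0.15,0,0,0],[0,0,-0.2,0,0,0],[0,0,-0.2,0,0,0],[0,0,-0.2,0,0,0],[0,0,-0.2,0,0,0],[0,0,-0.2,0,0,0],[0,0,-0.15,0,0,0],[0,0,-0.1,0,0,0],[0,0,0,0,0,0],[0,0,0,0,0,0],[0,0,0,0,0,0],[0,0,0,0,0,0]]
  ]
}}

```text
clock: 12.47
position: [0.5657, 0.0648, 0.2271]
ee_rot: [0.311, 0.951, -0.0, -0.0]
ft_force: [0.2, 0.5, -0.3]
grip_width: 0.555
grasp_force: 30.5
```

```bash
python3 s.py;  python3 - <<'E'
from h import *
u,v=255,200
g=camera("scene")[:,:,::-1]
o=get_obs()['position']
for z in(.12,.182,o[2]+.016): print(proj("scene",[[o[0],o[1],z]])-[u,v])
cv2.imwrite("pics/i.png",cv2.resize(g[v:v+130,u:u+110],None,fx=4,fy=4,interpolation=cv2.INTER_CUBIC))
E
```

```text
12.4667 [0.5657 0.0648 0.2271] j [ 0.522  0.344 -0.874  1.608  0.27   1.318  0.548] f [ 0.17  0.49 -0.29] [-0.    0.05  0.01] w 0.5546091530280209 30.51311446353793
xdir 143.81 zdir [-8.e-04 -1.e-04 -1.e+00] to go units [ 0.093 -0.03   0.   ]
[[55.55423179 65.91297517]]
[[55.63956396 52.91325434]]
[[55.73109453 38.99680344]]
```

View pics/i.png

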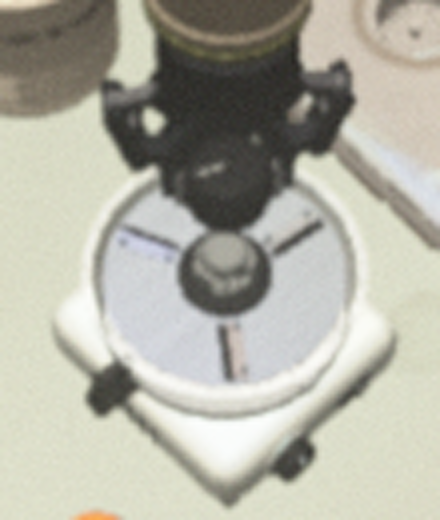

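The picture shows the bare grey spindle at (225,260) and the cap held upright above it at (225,185). The TCP has risen 84 mm and the tool forces are near zero, so I'm handing in.

```bash
python3 -c "
from workcell import *
print(hand_in())"
```

```text
the job is handed in; nothing more can be done
None
```

The cap has a right-hand thread: I unscrewed it anticlockwise about 69° to its stop, lifted it straight off, and handed in with it held upright above the spindle, rim roughly 8 cm above its seat; no verdict came back.

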